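Feed the charcoal bin with its lid lever

ROBOT

A 7-joint arm with a two-finger parallel gripper is mounted at the origin on the work surface. World frame = base frame: x ahead of the robot, y to its left, z up, the work surface at z = 0. Lengths are in m, angles in rad, forces in N, time in s.
With the tool pointing down it reaches from about 0.35 to 0.9 m from the base axis. Payload 8.1 kg.
Tool frame: the origin (TCP) lies between the finger pads; the fingertips stand 17 mm ahead of it and the grasp point (between the pads) lies 2 mm behind it; z points along the fingers, y is the direction in which the jaws open and shut (so a half turn about z gives the same grasp; the last joint's range is limited). The gripper opens to 92 mm and grips with 3 to 60 N. Pads are 19 mm wide; open, the fingers measure 130 mm over their backs; the gripper's body (75 mm by 190 mm) begins 47 mm behind the grasp point.
Start: joints at [1.14, 0.434, 0.025, 1.573, -0.012, 1.134, -0.075], TCP at [0.201, -0.592, 0.244] pointing down, gripper open.
Joint ranges: [-2.62, 2.62], [-0.44, 2.09], [-1.27, 1.32], [0.08, 2.57], [-1.32, 4.46], [0.12, 2], [-2.74, 2.74]. Speed limits (rad/s): [2.22, 2.22, 3.01, 3.01, 3.14, 3.14, 3.14].

INTERFACE

Orientations are given as a rotation vector (axis times angle).
In Python, from cell import arm gives the robot as it stands. The module is installed in compiled form; this text tells all that it offers.
- The arm moves only by the shell command python3 -m crank 'ROWS' [FORCE]. ROWS is JSON, a list of rows, each a list of 5 numbers: the opening, from 0 (shut) to 1 (fully open), then the shift along the world's x, y, z normalised to -1 to 1, where 1 is 40 cm, then the turn about the world's z normalised to -1 to 1, where 1 is 60 degrees. In form: [[fingers, tx, ty, tz, twist], ...]. A call has exactly 8 rows; each row shifts and turns the commanded pose from where the row before left it; what a row does not reach is not made up. A row lasts 1/12 s, in which the tool goes at most 41.7 mm and 7.16 degrees, less where a joint would pass 70% of its speed; a pose out of reach is approached as far as the arm can. A call with a number of a shift or a turn outside -1 to 1 is refused whole. A call with a gripper value outside its range is refused whole. The fingers move at their own pace and stop on an object; FORCE is the grip in N (left out, the last holds). Time passes only in rows, so rows that do not move let the fingers close, or fill a call up. It gives the time, the measured TCP pose, the force and the opening at its end, in the units of the state.
- arm.observe(): the state, without advancing time (a new reading comes with each control period).
- arm.get_image(name): name is "scene" or "side" or "wrist"; returns the picture (480x640x3 uint8, red, green, blue); there is no depth.
- arm.get_calibration(name): a dict with "intrinsics" (3x3 intrinsics, pixels), "extrinsics" (4x4, takes a point from camera to world coordinates). Camera axes: x right, y down, z forward; pixel columns grow to the right and rows downward; lengths in m; the calibration is good to about 2 mm. A picture is of the moment at which its call begins: read the wrist's pose just before it. get_calibration takes no time and is no camera call; for the wrist camera it gives the pose at the moment of the call.
- arm.sign_off(): hands the job in, once; it reports no verdict.
The state is a dict: "clock": time; "joints": joint angles; "dq": joint speeds; "joint_efforts": joint torques, N m; "position": TCP position; "ee_rot": TCP orientation; "force": force on the tool from outside, world axes, zero at the start; "ft_torque": the same for the moment, N m; "width": opening from 0.0 (shut) to 1.0 (fully open).
Only numpy, scipy, OpenCV 4.12 (cv2) and the standard library are available. Lean on these libraries where they do the work, as an engineer would, in place of code of your own. Each camera call takes 0.05 s, during which the arm holds its last target.

TASK

Two round charcoal briquettes wait in the sloped chute of the sheet-steel charcoal bin, held back by its closed lid. With closed fingertips press the flat plate on the bin's lever right down so that the linked lid lifts fully and both briquettes roll in, then let the lever come up slowly under your fingertips so that the lid eases shut without slamming, and move clear. Work the lever only: do not touch the lid or the briquettes, pick nothing up, and leave everything else standing where it is.

Things in the scene. Friction and masses are not known exactly. Their poses are not given: they have to be found in the camera images.
- bin: Fixed open-topped bin of galvanized sheet steel, 160 x 160 mm, 140 mm high, walls 5 mm. Origin: centre of its underside, on the work surface; z up; its -x side faces the robot. Place and yaw (up to 0.4 rad) vary. On its +y side a chute 62 mm wide (centred at x -40 mm, out to y 186 mm) slopes down at 14 degrees to a notch 98 mm up. On its -y side hangs the lever, its plate out in front of the bin.
- lid (a joint): Lid angle in rad: 0 shut, 0.84 fully open. A pair of gears links it to the lever: lid angle = 2.4 times lever angle, always. It falls shut by its weight at 2.5 rad/s or more if the lever is let go: a slam. Closing faster than 1.5 rad/s anywhere counts as a slam (about 105 mm/s at the lever's plate); letting the plate up at 50 mm/s or less stays well below.
- lever (a joint): Lever angle in rad: 0 at rest (lid shut), 0.35 at its lower stop (lid fully open). The pivot lies at x 0, y -100, z 140 mm in the bin's frame, parallel to the bin's y; the plate swings down about it on a radius of 170 mm. A return spring and the lid push back: 3 to 8 N at the plate on the way and held down, rising sharply only at the stop.
- press_point (a point): Centre of the upper face of the lever's flat plate. In the bin's frame it lies at x -168, y -100, z 165 mm at rest, sloping 0.15 rad down towards the bin; at the lower stop at x -167, y -100, z 106 mm, sloping 0.2 rad down towards the robot: a travel of 59 mm, almost straight down. The point's own axes are the lever's: level at rest.
- lever_arm: The lever as a part, steel; its origin lies on the pivot. It ends in a flat plate 36 mm along the bin's x by 44 mm along its y, 6 mm thick, the only part to press; press_point is the centre of that plate's upper face. Nothing stands below the plate.
- lid_plate: The lid: a flat steel plate 165 x 172 mm, 5 mm thick, hinged along the bin's far (+x) rim at 140 mm height, its front edge rising as it opens. A skirt on its +y edge closes the chute's notch and clears the briquettes from about 0.55 rad. Origin on the hinge line at the lid's underside; x points from the front edge to the hinge.
- briquette_a_center (a point): Centre of the lower of the two loose charcoal briquettes, a black ball of 44 mm diameter, about 40 g, waiting in the chute against the lid's skirt.
- briquette_b_center (a point): Centre of the upper briquette, the same ball, waiting behind the first. Both roll into the bin by themselves within about a second when the lid is up.
- briquette_a: The lower briquette as a part (its origin turns as it rolls; use its centre).
- briquette_b: The upper briquette as a part (its origin turns as it rolls; use its centre).
- mortar: Wooden coffee mortar, an open dark cup of 90 mm diameter and 100 mm height standing beside the lever's plate, in front of the bin. Origin at the centre of its underside. To be left alone.
- jar: Glass jar with closed twist lid, 80 mm diameter, 130 mm high, on the lever side of the bin. Origin at the centre of its underside. To be left alone.
- tin: Plain steel tin, 60 mm diameter, 100 mm high, beyond the chute. Origin at the centre of its underside. To be left alone.
- roasting_plate: Cast-iron roasting plate, 200 mm diameter, 16 mm high, lying flat. Origin at the centre of its underside. To be left alone.
- scoop: Plastic scoop, bowl 80 x 55 x 35 mm at its +x end and 100 mm handle, lying flat. Origin under its middle. To be left alone.
- mug: White mug, 80 mm diameter, 85 mm high, handle on its +y side. Origin at the centre of its underside. To be left alone.
- pestle: Wooden pestle standing on its broad 56 mm end, 140 mm high. Origin at the centre of its underside. To be left alone.

How it is judged:
On the way, in this order (a step that is already met when the one before it is completed fails the run):
1. the fingertips press the lever's plate right down and hold the lid fully open (lid above 0.74 rad) (value of joint lid above 0.74 rad and contact force between the fingers and lever_arm above 0.5 N), for 0.2 s.
2. the lid is shut again with both briquettes at rest in the bin (value of joint lid below 0.04 rad and x of briquette_a_center in the frame of bin between -0.075 and 0.075 m and y of briquette_a_center in the frame of bin between -0.075 and 0.075 m and z of each of briquette_a_center, briquette_b_center in the frame of bin below 0.06 m and linear speed of each of briquette_a, briquette_b below 0.05 m/s and x of briquette_b_center in the frame of bin between -0.075 and 0.075 m and y of briquette_b_center in the frame of bin between -0.075 and 0.075 m), for 0.2 s.
At the end, for the whole second after the job is handed in: Lid shut (below 0.04 rad) and still, lever back at rest (below 0.03 rad), both briquettes at rest on the bin's floor (centres inside its walls and below 60 mm), every other thing within 25 mm of its place and tilted less than 0.25 rad (all of step 2 and value of joint lever below 0.03 rad and velocity of joint lid between -0.1 and 0.1 rad/s and distance of each of mortar, jar, tin, roasting_plate, scoop, mug, pestle from where it was at the start of the episode below 0.025 m and angle between each of mortar, jar, tin, roasting_plate, scoop, mug, pestle's own z axis and vertical below 0.25 rad); the robot touches nothing.
It fails at once if the lid slams: it closes faster than 1.5 rad/s (velocity of joint lid below -1.5 rad/s).
It fails at once if the robot touches the lid (contact force between any of the fingers, the arm and lid_plate above 1 N).
It fails at once if the robot touches a briquette (contact force between any of the fingers, the arm and briquette_a above 0.3 N or contact force between any of the fingers, the arm and briquette_b above 0.3 N).
It fails at once if a bystander is moved, lifted or tipped (not ((distance of mortar from where it was at the start of the episode below 0.025 m and angle between mortar's own z axis and vertical below 0.25 rad) and (distance of jar from where it was at the start of the episode below 0.025 m and angle between jar's own z axis and vertical below 0.25 rad) and (distance of tin from where it was at the start of the episode below 0.025 m and angle between tin's own z axis and vertical below 0.25 rad) and (distance of roasting_plate from where it was at the start of the episode below 0.025 m and angle between roasting_plate's own z axis and vertical below 0.25 rad) and (distance of scoop from where it was at the start of the episode below 0.025 m and angle between scoop's own z axis and vertical below 0.25 rad) and (distance of mug from where it was at the start of the episode below 0.025 m and angle between mug's own z axis and vertical below 0.25 rad) and (distance of pestle from where it was at the start of the episode below 0.025 m and angle between pestle's own z axis and vertical below 0.25 rad))).
It also fails if it takes over 37 s, if anything falls off the work surface, if the arm or the gripper's body presses on something with over 40 N, if the wrist force passes 120 N, or if a joint passes its speed limit or range.

## Working session

There is one attempt and no reset: what is moved stays moved. The work goes in short steps, Python scripts to look and compute and a shell command to move; the robot and the scene stay as the last step left them, time stands still between calls to the robot, and variables do not carry over. Pictures are saved under pics/ and viewed, and the job is handed in when it is done.

```bash
mkdir -p pics
python3 - <<'E'
from cell import arm
import cv2,numpy as np
s=arm.observe()
for k in ("clock","position","ee_rot","force","width"):print(k,s[k])
for n in ("scene","side"):
    cv2.imwrite(f"pics/{n}0.png",arm.get_image(n)[:,:,::-1])
    c=arm.get_calibration(n);print(n,np.round(c["intrinsics"],1).tolist(),np.round(c["extrinsics"],3).tolist())
E
```

```text
clock 0.0
position [ 0.20100395 -0.59126634  0.24292441]
ee_rot [-3.09795872e+00 -5.12218547e-01  6.49417750e-04]
force [ 0.01057055 -0.63121276 -0.06941848]
width 1.002853820552127
scene [[486.3, 0.0, 321.9], [0.0, 486.3, 231.8], [0.0, 0.0, 1.0]] [[-0.676, 0.568, -0.469, 1.118], [0.737, 0.51, -0.444, 0.485], [-0.013, -0.646, -0.763, 1.043], [0.0, 0.0, 0.0, 1.0]]
side [[549.4, 0.0, 316.9], [0.0, 549.4, 235.5], [0.0, 0.0, 1.0]] [[-0.993, -0.045, 0.111, 0.419], [-0.118, 0.531, -0.839, 1.102], [-0.021, -0.846, -0.533, 0.824], [0.0, 0.0, 0.0, 1.0]]
```

View pics/scene0.png

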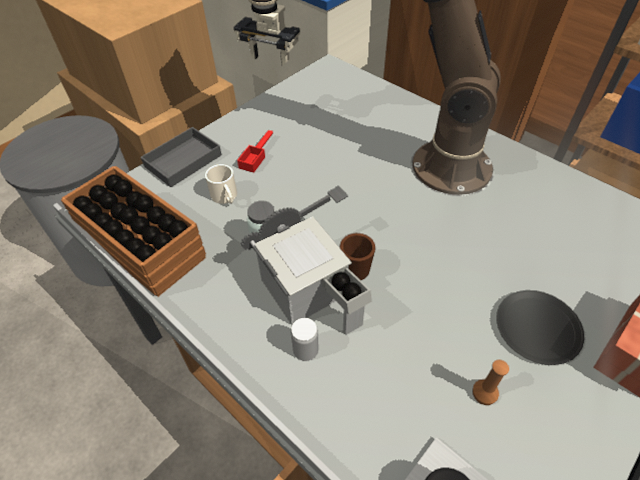

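View pics/side0.png

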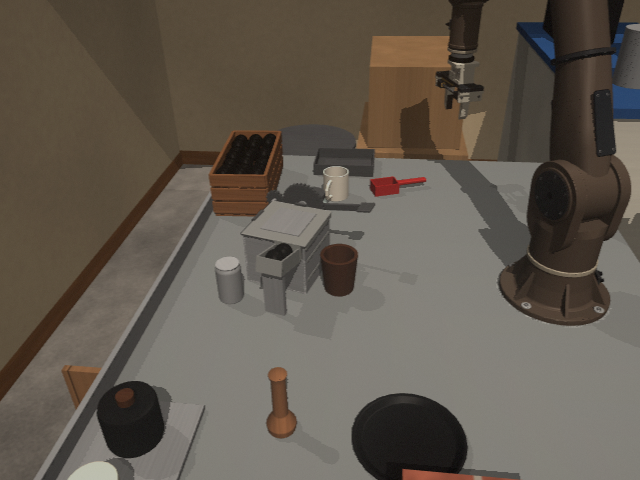

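The scene view shows the bin lid at about (300,250), the lever plate near (338,194), the mortar at (357,255) and the jar at (262,213). In the side view the plate is near (363,207) or (353,234), and one of those is its shadow. I'll zoom in.

Run:
```python
import cv2,numpy as np
a=cv2.imread("pics/scene0.png")[170:320,225:385];b=cv2.imread("pics/side0.png")[170:320,225:385]
cv2.imwrite("pics/z0.png",cv2.resize(a,(800,750//1),interpolation=cv2.INTER_CUBIC)[:600])
cv2.imwrite("pics/z1.png",cv2.resize(b,(800,750),interpolation=cv2.INTER_CUBIC)[:600])
```

```text
(no output)
```

View pics/z0.png

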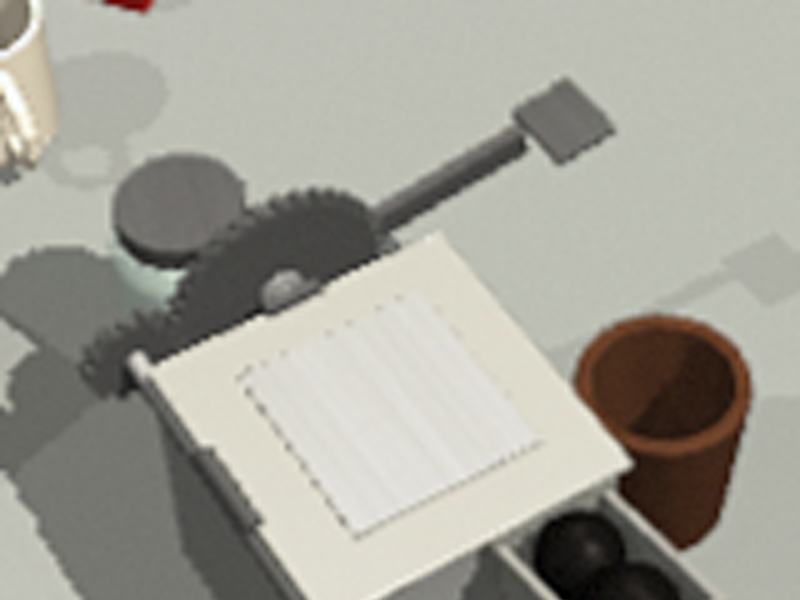

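View pics/z1.png

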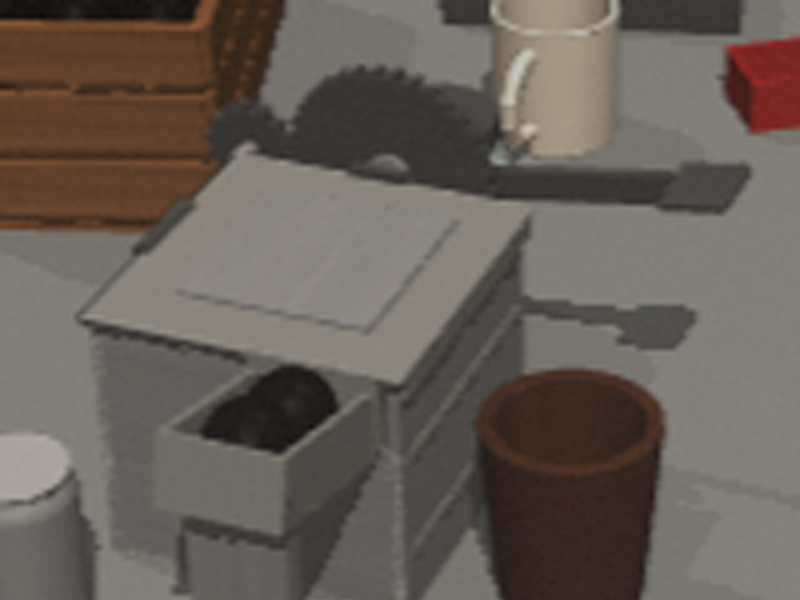

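```bash
cat > h.py <<'E'
from cell import arm
import numpy as np
def ray(n,uv):
    c=arm.get_calibration(n);K=np.array(c["intrinsics"]);T=np.array(c["extrinsics"])
    return T[:3,3],T[:3,:3]@np.linalg.solve(K,[uv[0],uv[1],1.])
def plane(n,uv,z):
    o,d=ray(n,uv);return o+d*(z-o[2])/d[2]
def tri(a,b):
    o1,d1=ray("scene",a);o2,d2=ray("side",b)
    d1/=np.linalg.norm(d1);d2/=np.linalg.norm(d2)
    s,t=np.linalg.lstsq(np.c_[d1,-d2],o2-o1,rcond=None)[0]
    p,q=o1+s*d1,o2+t*d2
    return (p+q)/2,np.linalg.norm(p-q)
def proj(n,X):
    c=arm.get_calibration(n);T=np.linalg.inv(np.array(c["extrinsics"]));p=T[:3,:3]@X+T[:3,3];p=np.array(c["intrinsics"])@p;return p[:2]/p[2]
E
python3 - <<'E'
from h import *
np.set_printoptions(precision=4,suppress=True)
f=lambda x,y:(225+x/5-.4,170+y/5-.4)
print("plate",tri(f(565,121),f(703,187)))
print("plate on z=.165",plane("scene",f(565,121),.165),plane("side",f(703,187),.165))
A=tri(f(438,236),f(530,212));B=tri(f(632,464),f(400,383));C=tri(f(145,360),f(245,152));
print("frontright",A,"frontleft",B,"hinge right",C)
d=B[0]-A[0];print(np.linalg.norm(d),np.arctan2(-d[0],d[1]))
d=C[0]-A[0];print(np.linalg.norm(d),np.arctan2(d[1],d[0]))
# predict from lid corners
yaw=np.arctan2(-(B[0]-A[0])[0],(B[0]-A[0])[1])
R=np.array([[np.cos(yaw),-np.sin(yaw)],[np.sin(yaw),np.cos(yaw)]])
mid=(A[0]+B[0])[:2]/2; o=mid-R@[-.085,0]
print("bin origin",o,"yaw",yaw,"press pred",o+R@[-.168,-.1])
# mortar rim centre & jar
m=plane("scene",f(663,385),.1);print("mortar",m,plane("side",f(571,422),.1))
E
```

```text
plate (array([ 0.4537, -0.0852,  0.1594]), np.float64(0.0008278049900154556))
plate on z=.165 [ 0.4583 -0.0813  0.165 ] [ 0.4532 -0.076   0.165 ]
frontright (array([ 0.5402, -0.0937,  0.1366]), np.float64(0.0002555080134177171)) frontleft (array([0.584 , 0.0711, 0.1384]), np.float64(0.0016836007915097095)) hinge right (array([ 0.6944, -0.1417,  0.1387]), np.float64(0.0009144584976288827))
0.17045910543410744 -0.259930586605034
0.16155660939056432 -0.3018689733889448
bin origin [ 0.6442 -0.0331] yaw -0.259930586605034 press pred [ 0.4562 -0.0866]
mortar [0.5148 0.034  0.1   ] [0.5082 0.0381 0.1   ]
```

The plate is at about (0.455, -0.083), with its top near z 0.165, and the bin yaw is about -0.27. The lid corners predict the same press point within a few mm. I'll close the fingers, approach above the plate and turn the jaws along the bin's y.

```bash
python3 -m crank '[[0,0.0454,0.0907,0,-0.041],[0,0.0454,0.0907,0,-0.041],[0,0.0454,0.0907,0,-0.041],[0,0.0454,0.0907,0,-0.041],[0,0.0454,0.0907,0,-0.041],[0,0.0454,0.0907,0,-0.041],[0,0.0454,0.0907,0,-0.041],[0,0,0,0,0]]' 20
```

```text
clock: 0.77
position: [0.3321, -0.3303, 0.2436]
ee_rot: [-3.138, -0.053, -0.002]
force: [0.1, 0.6, -0.6]
width: 0.469
```

```bash
python3 -m crank '[[0,0.044,0.088,0,-0.041],[0,0.044,0.088,0,-0.041],[0,0.044,0.088,0,-0.041],[0,0.044,0.088,0,-0.041],[0,0.044,0.088,0,-0.041],[0,0.044,0.088,0,-0.041],[0,0.044,0.088,0,-0.041],[0,0,0,0,0]]'
python3 - <<'E'
from h import *
import cv2
s=arm.observe();print(s["position"],s["ee_rot"],s["width"])
t=np.array(s["position"])-[0,0,.017]
for n in ("scene","side"):
    im=arm.get_image(n)[:,:,::-1].copy();u,v=proj(n,t);print(n,u,v)
    c=cv2.resize(im[150:270,260:420],(800,600),interpolation=cv2.INTER_CUBIC)
    cv2.imwrite(f"pics/{n}1.png",c);print((u-260)*5,(v-150)*5)
E
```

```text
clock: 1.43
position: [0.4545, -0.0838, 0.2439]
ee_rot: [-3.11, 0.417, -0.002]
force: [1.0, 0.8, 0.3]
width: 0.006
[ 0.45445344 -0.08377135  0.2439186 ] [-3.11018132e+00  4.17388397e-01 -2.40512121e-03] 0.005661156290861865
scene 338.1838713931152 174.56698678039038
390.9193569655761 122.8349339019519
side 365.4944283945412 182.82226841142102
527.4721419727061 164.1113420571051
```

View pics/scene1.png

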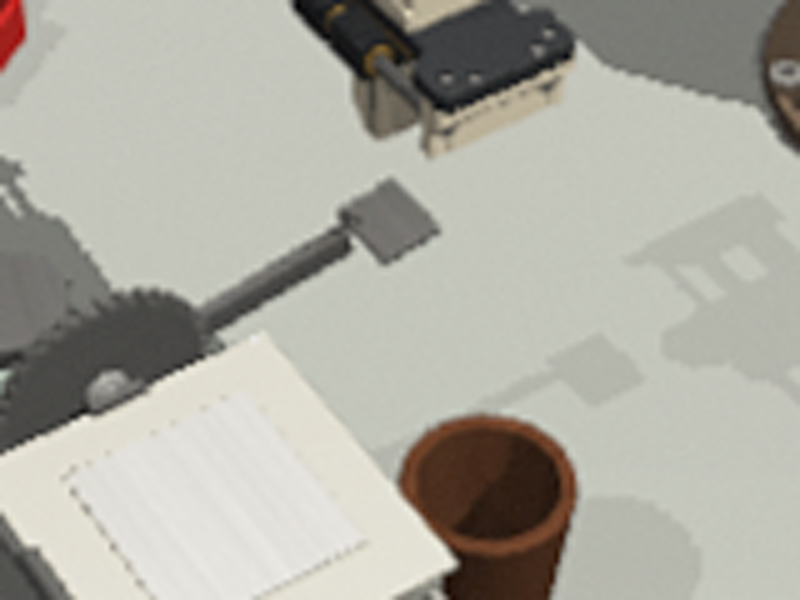

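View pics/side1.png

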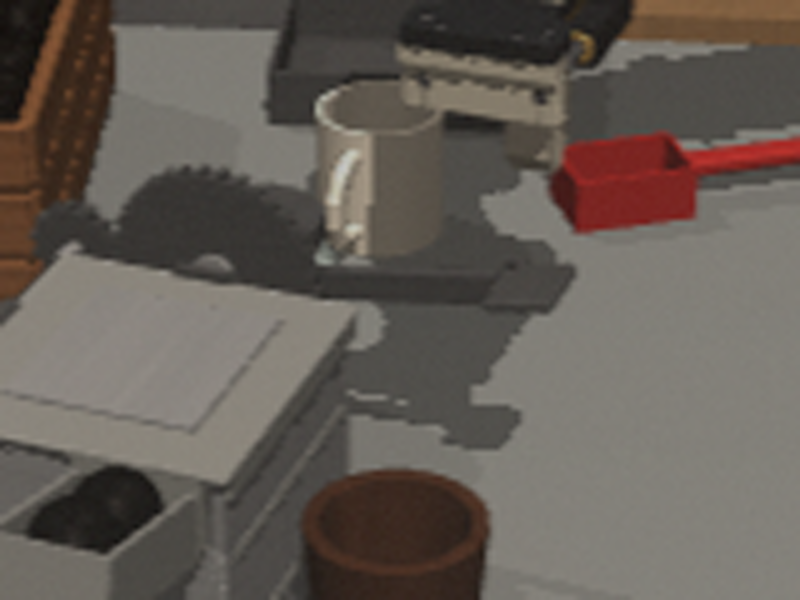

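The closed tips sit directly over the plate's centre in both views: about (390,130) above (390,221) in scene, and (535,165) above (530,288) in side. Now I'll descend to contact.

```bash
python3 -m crank '[[0,0,0,-0.025,0],[0,0,0,-0.025,0],[0,0,0,-0.025,0],[0,0,0,-0.025,0],[0,0,0,-0.02,0],[0,0,0,-0.015,0],[0,0,0,-0.01,0],[0,0,0,-0.01,0]]'
```

```text
clock: 2.2
position: [0.4512, -0.0915, 0.1814]
ee_rot: [3.112, -0.428, -0.001]
force: [-2.4, 0.8, 5.4]
width: 0.006
```

```bash
python3 -m crank '[[0,0,0,-0.01,0],[0,0,0,-0.01,0],[0,0,0,-0.01,0],[0,0,0,-0.01,0],[0,0,0,-0.01,0],[0,0,0,-0.01,0],[0,0,0,0,0],[0,0,0,0,0]]'
python3 - <<'E'
from h import *
import cv2
s=arm.observe();print(s["position"],s["force"])
ims=[cv2.resize(arm.get_image(n)[150:330,240:400,::-1],(400,450)) for n in ("scene","side")]
cv2.imwrite("pics/p2.png",np.hstack(ims))
E
```

```text
clock: 2.87
position: [0.4517, -0.0914, 0.1578]
ee_rot: [3.112, -0.428, 0.001]
force: [-0.2, -0.8, 0.3]
width: 0.004
[ 0.45174662 -0.09137927  0.15779487] [-0.17919137 -0.79764398  0.30011399]
```

View pics/p2.png

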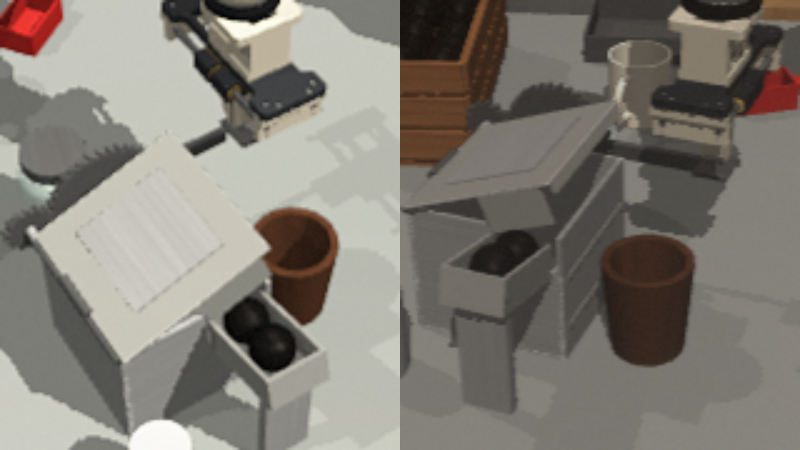

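The tips are on the plate and the lid is partly open, with the briquettes still in the chute. I'll press on and trim out the few mm of y drift.

```bash
python3 -m crank '[[0,0.001,0.002,-0.01,0],[0,0.001,0.002,-0.01,0],[0,0.001,0.002,-0.01,0],[0,0.001,0.002,-0.01,0],[0,0.001,0.002,-0.01,0],[0,0.001,0.002,-0.01,0],[0,0,0,-0.006,0],[0,0,0,0,0]]'
```

```text
clock: 3.63
position: [0.4548, -0.0871, 0.1315]
ee_rot: [3.112, -0.429, 0.003]
force: [1.1, -3.0, 4.7]
width: 0.003
```

```bash
python3 -m crank '[[0,0,0,-0.005,0],[0,0,0,-0.005,0],[0,0,0,-0.003,0],[0,0,0,0,0],[0,0,0,0,0],[0,0,0,0,0],[0,0,0,0,0],[0,0,0,0,0]]'
python3 - <<'E'
from h import *
import cv2
s=arm.observe();print(s["position"],s["force"])
ims=[cv2.resize(arm.get_image(n)[150:330,240:400,::-1],(400,450)) for n in ("scene","side")]
cv2.imwrite("pics/p3.png",np.hstack(ims))
E
```

```text
clock: 4.3
position: [0.4543, -0.0865, 0.1264]
ee_rot: [-3.112, 0.428, -0.001]
force: [1.5, -1.0, 4.8]
width: 0.004
[ 0.45432966 -0.0864887   0.12636434] [ 1.51252932 -1.03483629  4.84161707]
```

View pics/p3.png

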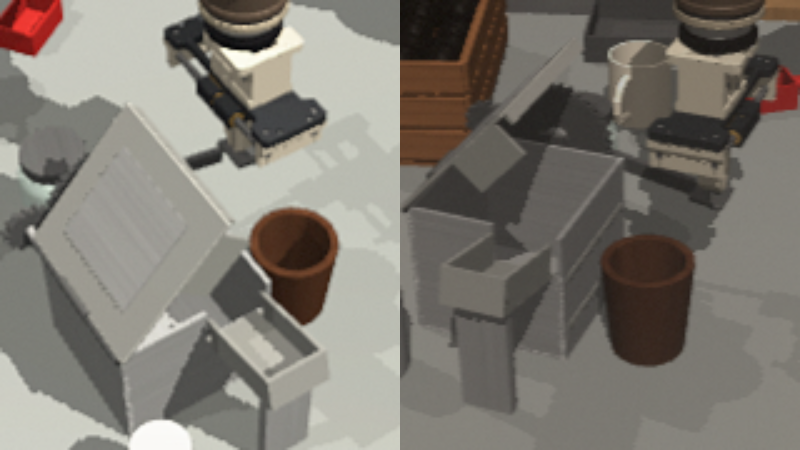

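The chute is empty and the lid is high, but the force is still only about 5 N, so the stop may not be reached. I'll press a little further and hold.

```bash
python3 -m crank '[[0,0,0,-0.004,0],[0,0,0,-0.004,0],[0,0,0,-0.002,0],[0,0,0,0,0],[0,0,0,0,0],[0,0,0,0,0],[0,0,0,0,0],[0,0,0,0,0]]'
python3 - <<'E'
from h import *
s=arm.observe();print(s["position"],s["force"])
E
```

```text
clock: 5.07
position: [0.4547, -0.0865, 0.1237]
ee_rot: [3.112, -0.428, 0.003]
force: [-3.3, 0.3, 26.1]
width: 0.002
[ 0.45471288 -0.08652659  0.12374619] [-3.30280101  0.25525696 26.08726682]
```

The force has risen to 26 N, so the lever is at its stop, and it has been held there. Now I'll let it up slowly at about 24 mm/s.

```bash
python3 -m crank '[[0,0,0,0.003,0],[0,0,0,0.004,0],[0,0,0,0.005,0],[0,0,0,0.005,0],[0,0,0,0.005,0],[0,0,0,0.005,0],[0,0,0,0.005,0],[0,0,0,0.005,0]]'
```

```text
clock: 5.73
position: [0.4528, -0.0863, 0.1367]
ee_rot: [-3.112, 0.428, 0.004]
force: [-2.8, 1.7, 4.1]
width: 0.007
```

```bash
python3 -m crank '[[0,0,0,0.005,0],[0,0,0,0.005,0],[0,0,0,0.005,0],[0,0,0,0.005,0],[0,0,0,0.005,0],[0,0,0,0.005,0],[0,0,0,0.005,0],[0,0,0,0.005,0]]'
python3 - <<'E'
from h import *
import cv2
ims=[cv2.resize(arm.get_image(n)[150:330,240:400,::-1],(400,450)) for n in ("scene","side")]
cv2.imwrite("pics/p4.png",np.hstack(ims))
E
```

```text
clock: 6.4
position: [0.4539, -0.0867, 0.1532]
ee_rot: [3.112, -0.428, 0.0]
force: [-3.6, 0.2, 4.3]
width: 0.005
```

View pics/p4.png

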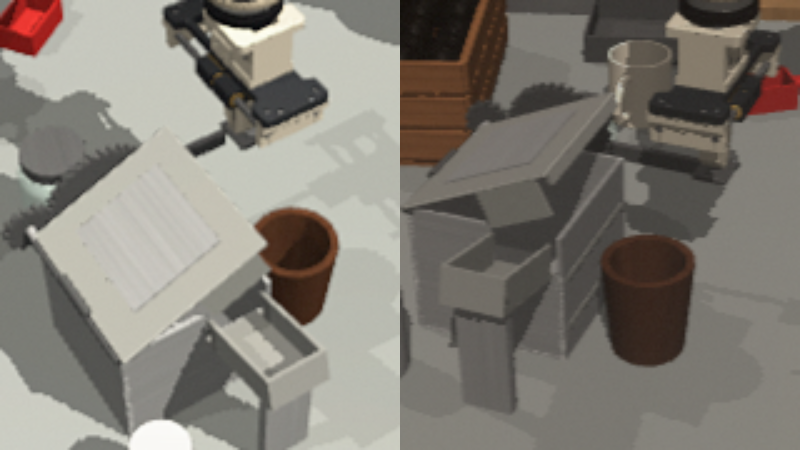

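The lid is coming down smoothly with the tips still on the plate, and the chute is empty. I'll carry on at the same rate.

```bash
python3 -m crank '[[0,0,0,0.005,0],[0,0,0,0.005,0],[0,0,0,0.005,0],[0,0,0,0.005,0],[0,0,0,0.005,0],[0,0,0,0.005,0],[0,0,0,0.005,0],[0,0,0,0.005,0]]'
```

```text
clock: 7.17
position: [0.4544, -0.0867, 0.1693]
ee_rot: [3.112, -0.428, 0.002]
force: [-0.4, -1.4, 4.7]
width: 0.002
```

```bash
python3 -m crank '[[0,0,0,0.005,0],[0,0,0,0.005,0],[0,0,0,0.005,0],[0,0,0,0.005,0],[0,0,0,0.005,0],[0,0,0,0.005,0],[0,0,0,0.005,0],[0,0,0,0.005,0]]'
```

```text
clock: 7.83
position: [0.4536, -0.0863, 0.185]
ee_rot: [-3.112, 0.428, 0.001]
force: [0.2, -0.5, -0.5]
width: 0.007
```

```bash
python3 -m crank '[[0,0,0,0.005,0],[0,0,0,0.005,0],[0,0,0,0.02,0],[0,0,0,0.03,0],[0,0,0,0.03,0],[0,0,0,0.03,0],[0,0,0,0.03,0],[0,0,0,0.02,0]]'
```

```text
clock: 8.5
position: [0.4539, -0.0865, 0.2543]
ee_rot: [-3.112, 0.428, -0.001]
force: [0.6, -0.2, -0.1]
width: 0.004
```

```bash
python3 -m crank '[[0,-0.05,-0.05,0.02,0],[0,-0.05,-0.05,0.02,0],[0,-0.05,-0.05,0.02,0],[0,-0.05,-0.05,0,0],[0,0,0,0,0],[0,0,0,0,0],[0,0,0,0,0],[0,0,0,0,0]]'
python3 - <<'E'
from h import *
import cv2
s=arm.observe();print(s["position"],s["force"],abs(np.array(s["dq"])).max())
for n in ("scene","side"):
    cv2.imwrite(f"pics/{n}5.png",arm.get_image(n)[:,:,::-1])
E
```

```text
clock: 9.17
position: [0.3745, -0.1657, 0.2769]
ee_rot: [-3.112, 0.426, 0.0]
force: [-0.2, 0.4, 0.6]
width: 0.008
[ 0.37449896 -0.16570944  0.27689413] [-0.23330132  0.3964561   0.5901363 ] 0.0067821550665877585
```

View pics/scene5.png

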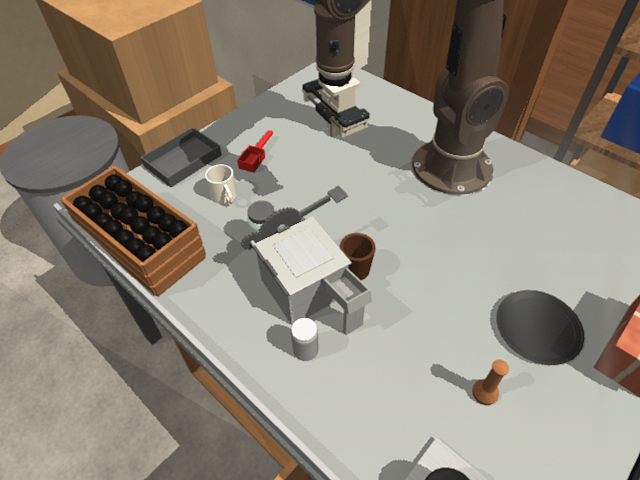

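View pics/side5.png

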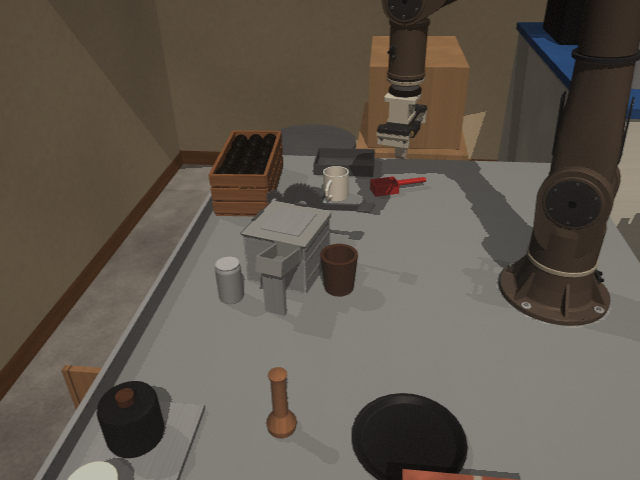

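In both views the lid is shut, the plate is back at (338,194) in the scene view, the chute is empty and everything else is where it was. The arm is clear and still, so I'm handing in.

```bash
python3 -c "
from cell import arm
print(arm.sign_off())"
```

```text
the job is handed in; nothing more can be done
None
```

I pressed the lever's plate down with closed fingertips until it reached its stop, let it up slowly, moved clear and handed the job in at about 9.3 s. No verdict was reported.

- **Press:** The force rose to about 26 N at a tool height (TCP) of 0.124 m, where the stop was expected. I held it there for roughly 0.4 s. The pictures show the lid well up and the chute empty.
- **Release:** I let the plate up at about 24 mm/s. About 4–5 N stayed on the fingertips most of the way and was gone by the reading at about plate-rest height.
- **Last pictures:** The lid is shut, the plate is back at its starting pixel position, the chute is empty, and nothing else looks moved.

**Not confirmed:**
- With the lid shut the briquettes can't be seen, so I inferred that they rest on the bin's floor from the empty chute.
- I did not measure the lid angle directly.
- One force reading during the first press was only 0.3 N, although the lid was already partly up. Most later readings on the plate were about 4–5 N.
- The tool drifted about 8 mm sideways on the first descent, but stayed on the plate. I corrected most of that.
- Camera heights came out 5–8 mm low against the sizes given, so I used the given heights.

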